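# Open the head of an injector on the diesel bench

### The arm

A 6-joint arm with a two-finger parallel gripper is mounted at the origin on the work surface. World frame = base frame: x ahead of the robot, y to its left, z up, the work surface at z = 0. Lengths are in mm, angles in rad, forces in N, time in s.
With the tool pointing down it reaches from about 350 to 875 mm from the base axis. Payload 4.2 kg.
Tool frame: the origin (TCP) lies between the finger pads; the fingertips stand 11 mm ahead of it and the grasp point (between the pads) lies 8 mm behind it; z points along the fingers, y is the direction in which the jaws open and shut (so a half turn about z gives the same grasp; the last joint's range is limited). The gripper opens to 85 mm and grips with 20 to 120 N. Pads are 22 mm wide; open, the fingers measure 114 mm over their backs; the gripper's body (76 mm by 85 mm) begins 54 mm behind the grasp point. The pads swing forward as they close: fully open they stand 13 mm farther back than shut.
Start: joints at [1.363, 0.385, 0.008, 0, -1.194, -0.259], TCP at [281.236, 558.127, 242.312] pointing down, gripper open.
Joint ranges: [-3.14, 3.14], [-1.21, 2.06], [-1.07, 1.41], [-3.16, 2.05], [-2.99, -0.16], [-3.1, 3.1]. Speed limits (rad/s): [2.79, 2.79, 3.14, 3.14, 3.14, 3.14].

### API

Orientations are given as a unit quaternion [x, y, z, w].
In Python, from bench import * gives the robot as it stands.
- The arm moves only by the tool servo_tool, never from a script. Its argument "rows" is a list of rows, each a list of 7 numbers: the opening, from 0 (shut) to 1 (fully open), then the shift along the tool's x, y, z in cm, then the turn, a rotation vector about the tool's x, y, z in degrees. A call has 1 to 12 rows; each row shifts and turns the commanded pose from where the row before left it, along the tool's axes as they then stand; what a row does not reach is not made up. A row lasts 1/10 s, in which the tool goes at most 50 mm and 8.59 degrees, less where a joint would pass 70% of its speed; a pose out of reach is approached as far as the arm can. A call is refused whole if a number of a shift passes 5 or a number of a turn 8.59, either way. A call with a gripper value outside its range is refused whole. The fingers move at their own pace and stop on an object; the grip force is fixed at half the most. Time passes only in rows, so rows that do not move let the fingers close. It gives the time, the measured TCP pose, the force and the opening at its end, in the units of the state.
- read_state(): the state, without advancing time (a new reading comes with each control period).
- get_image(name): name is "scene" or "top"; returns a dict with "image" (480x640x3 uint8, red, green, blue), "mtx" (3x3 intrinsics, pixels), "extrinsics" (4x4, takes a point from camera to world coordinates). Camera axes: x right, y up, looking along -z (the intrinsics and any distortion apply to the point x, -y, -z); pixel columns grow to the right and rows downward; lengths in mm; the calibration is good to about 2 mm. A picture is of the moment at which its call begins. There is no depth.
- job_done(): hands the job in, once; it reports no verdict.
The state is a dict: "clock": time; "joints": joint angles; "joint_vel": joint speeds; "joint_efforts": joint torques, N m; "position": TCP position; "ee_rot": TCP orientation; "contact_force": force on the tool from outside, world axes, zero at the start; "wrist_torque": the same for the moment, N m; "gripper_width": finger opening in mm.
Only numpy, scipy, OpenCV 4.12 (cv2) and the standard library are available. Lean on these libraries where they do the work, as an engineer would, in place of code of your own. Each camera call takes 0.05 s, during which the arm holds its last target. There are 200 camera calls.

### The job

Open up the head of the injector that is clamped leaning in the holder: pull the blanking plug straight out of the top, then crack the stuck hexagon nut loose with a short hard twist anticlockwise and spin it off. Put both parts in the black parts tray, the nut lying flat on its face, and leave everything else on the bench where it is.

Things in the scene. Friction and masses are not known exactly. Their poses are not given: they have to be found in the camera images.
- injector: Silver injector (33 mm thick) clamped in a grey swivel holder fixed to the bench (base 170 x 130 mm), head leaning 30 degrees from vertical. Origin: on its axis at the tight nut's underside; z up along the axis, out of the head; x = the tight nut's x. Stem ends at z = 27 mm. Below z = -15 mm an inlet (+x, 42 mm) and a socket (-x, 29 mm) stick out; clamp block, 84 mm wide, from z = -38 mm down.
- plug_grip (a point): Grey plastic blanking plug in the port on top of the injector. This point: middle of its round grip knob, 16 mm thick, 44 mm long; z: its axis, up out of the port. Flange 35 mm wide from 22 to 25 mm below this point, then a neck with a snap bulb, to 47 mm below. Sprung balls hold the bulb: a straight pull of 8 to 16 N frees it; clear of the port after 22 mm. 30 g.
- nut_center (a point): Dark steel hexagon nut round the injector's head, below the plug: 40 mm across flats, 46 over corners, 22 mm tall, 140 g. This point: its centre; z its axis, x square to a flat (flats every 60 degrees). Stuck: 0.4 to 0.7 N m anticlockwise from above for the first 40 degrees, then almost none. Comes off after 145 degrees in all (stop at 153), free to rise 6 mm meanwhile; then lift along the axis.
- tray_in (a point): Black open parts tray, fixed to the bench, 220 (x) x 200 (y) mm outside, walls 4 mm thick, 28 mm high; this point is the centre of its inner floor, z up.
- socket: Bystander: upright steel socket, 28 mm thick, 50 mm tall. Origin under its centre.
- sleeve: Bystander: stepped dark steel sleeve, 26 mm thick, 36 mm tall. Origin under its centre.
- jar: Bystander: small glass jar, 52 mm thick, 60 mm tall. Origin under its centre.
- screwdriver: Bystander: black-handled screwdriver, 200 mm long, lying along its x. Origin under its middle.
- shim: Bystander: steel ring, 24 mm wide, 5 mm thick, lying flat. Origin under its centre.
Things that resemble listed ones, but are neither listed nor needed, are in the scene too. What is shaped like the part that bears plug_grip but purple is not meant.

How it is judged (in metres and radians):
On the way, in this order (a step that is already met when the one before it is completed fails the run):
1. the plug is pulled out of the injector while the nut is still tight (z of plug_grip in the frame of injector above 0.085 m and angle between the x axis of nut_center and the x axis of injector, either way round below 0.35 rad), for 0.1 s.
2. the nut is broken loose: turned by more than 30 degrees while still on its thread (angle between the x axis of nut_center and the x axis of injector, either way round above 0.52 rad and distance between nut_center and injector below 0.022 m), for 0.1 s.
3. the nut is lifted clear of the injector (distance between nut_center and injector above 0.05 m), for 0.1 s.
At the end, for the whole second after the job is handed in: The nut lies flat (within about 8 degrees) on the tray's floor, its centre within 100 (x) and 90 mm (y) of the tray's centre; the plug is inside the tray, its knob less than 55 mm above the floor; both are at rest. No other loose thing has moved more than 30 mm (x of nut_center in the frame of tray_in between -0.1 and 0.1 m and y of nut_center in the frame of tray_in between -0.09 and 0.09 m and z of nut_center in the frame of tray_in below 0.016 m and (angle between nut_center's own z axis and vertical below 0.15 rad or angle between nut_center's own z axis and vertical above 2.99 rad) and x of plug_grip in the frame of tray_in between -0.108 and 0.108 m and y of plug_grip in the frame of tray_in between -0.098 and 0.098 m and z of plug_grip in the frame of tray_in below 0.055 m and linear speed of each of nut, plug below 0.03 m/s); the robot touches nothing.
It fails at once if something else on the bench is pushed more than 30 mm from its place (distance of any of socket, sleeve, jar, screwdriver, shim from where it was at the start of the episode above 0.03 m).
It also fails if it takes over 64 s, if anything falls off the work surface, if the arm or the gripper's body presses on something with over 40 N, if the wrist force passes 120 N, or if a joint passes its speed limit or range.

## Working session

There is one attempt and no reset: what is moved stays moved. The work goes in short steps, Python scripts to look and compute and a tool call to move; the robot and the scene stay as the last step left them, time stands still between calls to the robot, and variables do not carry over. Pictures are saved under pics/ and viewed, about 8 in all and at most 12, crops included, and the job is handed in when it is done.

Besides the shell and the picture viewer there is one more tool, called after "Request:" as name([rows], argument=value, ...), one row to a line, values as JSON. servo_tool: Moves the arm, as the interface text tells. Its arguments: {"type":"object","properties":{"rows":{"type":"array","items":{"type":"array","items":{"type":"number"}}}},"required":["rows"]}

```bash
mkdir -p pics; ls
python3 - <<'E'
from bench import *
import cv2,pickle
d={}
for n in("scene","top"):
    g=get_image(n);d[n]=g;cv2.imwrite(f"pics/{n}0.png",g["image"][:,:,::-1]);print(n,g["mtx"].round(1).tolist(),g["extrinsics"].round(3).tolist(),[k for k in g])
pickle.dump(d,open("img0.pkl","wb"))
print(read_state())
E
```

```text
pics
scene [[463.4, 0.0, 316.1], [0.0, 463.4, 239.6], [0.0, 0.0, 1.0]] [[0.702, -0.405, 0.585, 939.837], [0.712, 0.385, -0.588, -446.492], [0.013, 0.829, 0.558, 540.702], [0.0, 0.0, 0.0, 1.0]] ['image', 'mtx', 'extrinsics']
top [[443.6, 0.0, 323.9], [0.0, 443.6, 246.4], [0.0, 0.0, 1.0]] [[-0.021, 0.985, -0.169, 395.483], [-0.999, -0.017, 0.028, -2.941], [0.025, 0.17, 0.985, 1031.265], [0.0, 0.0, 0.0, 1.0]] ['image', 'mtx', 'extrinsics']
{'clock': 0.1, 'joints': array([ 1.36260662e+00,  3.85488514e-01,  6.78464602e-03, -4.32984148e-04,
       -1.19399015e+00, -2.58585771e-01]), 'joint_vel': array([-0.0004733 , -0.0005635 ,  0.0036658 ,  0.00183978,  0.00025573,
       -0.00064009]), 'joint_efforts': array([-1.07019299e-03, -3.93322098e+01,  1.88928473e+01,  4.19793114e+00,
       -2.60635519e-03,  3.21151127e-06]), 'position': array([281.02549166, 557.71058261, 241.33456968]), 'ee_rot': array([ 9.72869553e-01, -2.31352311e-01, -1.77257860e-04,  9.53616268e-04]), 'contact_force': array([0.42131793, 0.14181099, 0.07934965]), 'wrist_torque': array([-0.01017164, -0.02358195,  0.03090435]), 'gripper_width': 85.44988398480197}
```

View pics/scene0.png

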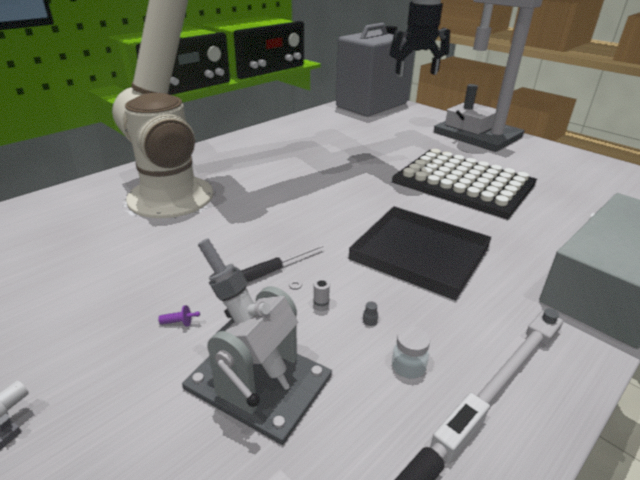

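View pics/top0.png

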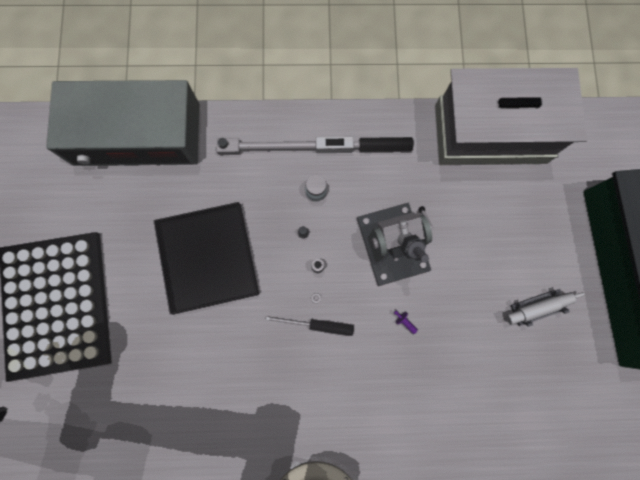

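The injector stands at scene (240,300) / top (410,245). These could be taken for the plug:
- the grey knob on the injector head, at scene (210,255) / top (421,260)
- the purple plug on the bench, at scene (180,317) / top (405,321)
- the spare injector, at top (545,307)

I choose the grey one on the head and check it in a crop.

Run:
```python
import cv2,pickle,numpy as np
d=pickle.load(open("img0.pkl","rb"))
a=d["scene"]["image"][225:345,180:280,::-1];b=d["top"]["image"][195:295,350:450,::-1]
a=cv2.resize(a,None,fx=4,fy=4,interpolation=cv2.INTER_CUBIC);b=cv2.resize(b,None,fx=4,fy=4,interpolation=cv2.INTER_CUBIC)
c=np.zeros((480,800,3),np.uint8);c[:,:400]=a;c[:400,400:]=b;c=cv2.convertScaleAbs(c,alpha=1.5,beta=10)
cv2.imwrite("pics/crop.png",c)
```

```text
(no output)
```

View pics/crop.png

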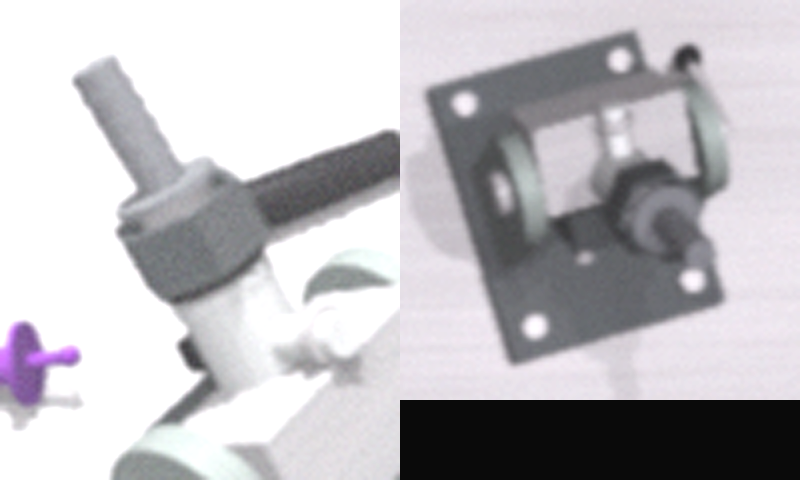

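The crop shows the grey plug in the leaning head. Its knob end is at scene (204,242) / top (425,258) and its flange at scene (221,272) / top (415.5,249), with the dark hex nut below it at scene (229,284). The purple plug is separate, on the bench.

```bash
cat > h.py <<'E'
import numpy as np,cv2,pickle
from scipy.spatial.transform import Rotation as R
def ray(g,u,v):
    K,E=g["mtx"],g["extrinsics"];d=E[:3,:3]@[(u-K[0,2])/K[0,0],-(v-K[1,2])/K[1,1],-1];return E[:3,3],d/np.linalg.norm(d)
def tri(gs,ps):
    A=np.zeros((3,3));b=np.zeros(3)
    for g,p in zip(gs,ps):
        o,d=ray(g,*p);M=np.eye(3)-np.outer(d,d);A+=M;b+=M@o
    x=np.linalg.solve(A,b);return x,[np.linalg.norm(np.cross(ray(g,*p)[1],x-g["extrinsics"][:3,3])) for g,p in zip(gs,ps)]
def proj(g,P):
    E,K=g["extrinsics"],g["mtx"];c=(np.atleast_2d(P)-E[:3,3])@E[:3,:3];return np.c_[K[0,0]*c[:,0]/-c[:,2]+K[0,2],-K[1,1]*c[:,1]/-c[:,2]+K[1,2]]
def plane(g,u,v,z):
    o,d=ray(g,u,v);return o+d*(z-o[2])/d[2]
E
python3 - <<'E'
from h import *
d=pickle.load(open("img0.pkl","rb"));s,t=d["scene"],d["top"];gs=(s,t)
cs=lambda x,y:(180+x/4-.4,225+y/4-.4); ct=lambda x,y:(350+(x-400)/4-.4,195+y/4-.4)
e,r1=tri(gs,(cs(97,66),ct(699,251)));f,r2=tri(gs,(cs(160,195),ct(665,217)))
print("end",e.round(1),np.round(r1,1),"flange",f.round(1),np.round(r2,1))
a=(e-f);print("len",np.linalg.norm(a),"tilt",np.degrees(np.arccos(a[2]/np.linalg.norm(a))),"az",np.degrees(np.arctan2(a[1],a[0])))
# base plate corners, tray corners
for n,p in (("basecorners",[ct(428,90),ct(632,32),ct(722,300),ct(513,363)]),):
    P=np.array([plane(t,*q,12) for q in p]);print(n,P.round(0).tolist(),[np.linalg.norm(P[i]-P[i-1]).round(0) for i in range(4)],np.degrees(np.arctan2(*(P[1]-P[0])[[1,0]])),np.degrees(np.arctan2(*(P[2]-P[1])[[1,0]])))
P=np.array([plane(t,*q,28) for q in [(154,220),(239,203),(259,295),(171,313)]]);print("tray",P.round(0).tolist(),P.mean(0),[np.linalg.norm(P[i]-P[i-1]).round(0) for i in range(4)])
for n,q,z in(("socket",(318,264),50),("sleeve",(303,231),36),("jar",(316,188),60),("shim",(317,297),5),("sdA",(267,318),10),("sdB",(353,329),15),("purple",(405,321),10)):print(n,plane(t,*q,z).round(0))
# zoom nut w/ contrast
A=cv2.resize(s["image"][262:312,200:260,::-1],None,fx=8,fy=8,interpolation=cv2.INTER_CUBIC);B=cv2.resize(t["image"][225:275,390:440,::-1],None,fx=8,fy=8,interpolation=cv2.INTER_CUBIC)
c=np.zeros((400,800,3),np.uint8);c[:,:400]=A[:,:400];c[:,400:]=B;cv2.imwrite("pics/nut.png",cv2.convertScaleAbs(c,alpha=2.2,beta=-30))
E
```

```text
end [ 511.3 -211.7  220.3] [0.5 0.5] flange [ 533.4 -207.3  180.4] [0.7 0.7]
len 45.834888201924365 tilt 29.406136539887203 az -168.84240978196217
basecorners [[640.0, -111.0, 12.0], [673.0, -234.0, 12.0], [512.0, -278.0, 12.0], [477.0, -154.0, 12.0]] [np.float64(168.0), np.float64(128.0), np.float64(167.0), np.float64(128.0)] -74.71989922475845 -164.75701820223637
tray [[636.0, 358.0, 28.0], [674.0, 164.0, 28.0], [460.0, 117.0, 28.0], [424.0, 311.0, 28.0]] [548.21137872 237.39607254  28.        ] [np.float64(217.0), np.float64(197.0), np.float64(219.0), np.float64(198.0)]
socket [525. -17.  50.]
sleeve [603.  16.  36.]
jar [697. -15.  60.]
shim [454. -14.   5.]
sdA [409. 101.  10.]
sdB [380. -93.  15.]
purple [ 395. -213.   10.]
```

View pics/nut.png

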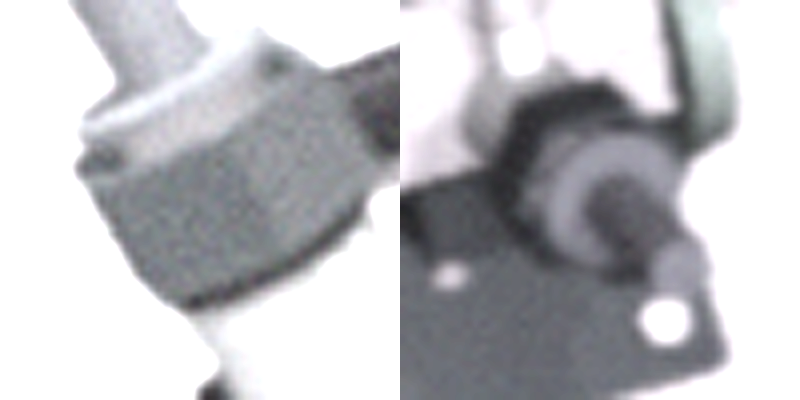

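```bash
cat >> h.py <<'E'
az,ti=np.radians(-166),np.radians(30)
a=np.array([np.sin(ti)*np.cos(az),np.sin(ti)*np.sin(az),np.cos(ti)])
PG=np.array([522.3,-209.5,200.3]); O=PG-52*a; NC=O+11*a
h0=np.cross(a,[0,0,1]);h0/=np.linalg.norm(h0);k0=np.cross(a,h0)
def dirn(ph): return np.cos(ph)*h0+np.sin(ph)*k0   # ccw about a
E
python3 - <<'E'
from h import *
d=pickle.load(open("img0.pkl","rb"));s,t=d["scene"],d["top"]
print("a",a.round(3),"h0",h0.round(3),"k0",k0.round(3),"NC",NC.round(1),"O",O.round(1))
print("proj scene zoom8: nutc",((proj(s,NC)-[200,262]+.4)*8).round(),"stem",((proj(s,O+27*a)-[200,262]+.4)*8).round(),"top zoom NC",((proj(t,NC)-[390,225]+.4)*8+[400,0]).round())
for ph in range(0,60,10):
    c=[NC+23.1*dirn(np.radians(ph+30+60*k)) for k in range(6)]
    up=[((proj(s,q+11*a)-[200,262]+.4)*8).round()[0].astype(int).tolist() for q in c];lo=[((proj(s,q-11*a)-[200,262]+.4)*8).round()[0].astype(int).tolist() for q in c]
    tp=[((proj(t,q+11*a)-[390,225]+.4)*8+[400,0]).round()[0].astype(int).tolist() for q in c]
    print(ph,"up",up,"lo",lo,"\n   top",tp)
for ph in range(0,360,30): print(ph,"inlet(-22,42)",proj(s,O-22*a+42*dirn(np.radians(ph))).round()[0],proj(t,O-22*a+42*dirn(np.radians(ph))).round()[0])
E
```

```text
a [-0.485 -0.121  0.866] h0 [-0.242  0.97   0.   ] k0 [-0.84 -0.21 -0.5 ] NC [ 542.2 -204.5  164.8] O [ 547.5 -203.2  155.3]
proj scene zoom8: nutc [[222. 189.]] stem [[174. 103.]] top zoom NC [[585. 171.]]
0 up [[227, 73], [101, 145], [58, 206], [149, 193], [282, 115], [318, 56]] lo [[290, 186], [165, 259], [125, 324], [217, 314], [348, 236], [381, 173]] 
   top [[530, 249], [614, 270], [684, 208], [671, 122], [587, 100], [516, 164]]
10 up [[205, 82], [85, 158], [64, 210], [172, 183], [298, 102], [310, 53]] lo [[268, 196], [150, 273], [132, 329], [240, 304], [363, 222], [373, 169]] 
   top [[541, 259], [629, 265], [688, 192], [660, 112], [571, 105], [512, 179]]
20 up [[183, 93], [73, 171], [75, 212], [196, 171], [310, 89], [299, 53]] lo [[246, 207], [138, 286], [143, 331], [264, 292], [375, 209], [361, 168]] 
   top [[554, 266], [643, 257], [690, 177], [648, 105], [557, 113], [510, 195]]
30 up [[161, 105], [63, 182], [89, 211], [220, 157], [318, 78], [284, 55]] lo [[224, 219], [129, 298], [157, 331], [288, 279], [382, 197], [347, 169]] 
   top [[568, 271], [656, 247], [689, 162], [6
[... 295 characters left out ...]
[126, 201], [264, 129], [322, 61], [248, 65]] lo [[183, 245], [123, 317], [195, 322], [330, 250], [385, 179], [310, 179]] 
   top [[598, 273], [677, 222], [680, 134], [603, 97], [523, 149], [521, 237]]
0 inlet(-22,42) [259. 289.] [388. 246.]
30 inlet(-22,42) [247. 293.] [392. 254.]
60 inlet(-22,42) [232. 300.] [400. 259.]
90 inlet(-22,42) [219. 309.] [410. 259.]
120 inlet(-22,42) [211. 318.] [419. 254.]
150 inlet(-22,42) [210. 325.] [425. 246.]
180 inlet(-22,42) [217. 327.] [427. 236.]
210 inlet(-22,42) [231. 323.] [423. 227.]
240 inlet(-22,42) [248. 315.] [415. 222.]
270 inlet(-22,42) [261. 305.] [404. 222.]
300 inlet(-22,42) [268. 296.] [395. 227.]
330 inlet(-22,42) [267. 290.] [389. 236.]
```

Request:
servo_tool([
  [1,0,0,-4,0,0,0],
  [1,0,0,-4,0,0,0],
  [1,0,0,-4,0,0,0],
  [1,2.8,3.45,0,0,0,0],
  [1,2.8,3.45,0,0,0,0],
  [1,2.8,3.45,0,0,0,0],
  [1,2.8,3.45,0,0,0,0],
  [1,2.8,3.45,0,0,0,0],
  [1,2.8,3.45,0,0,0,0],
  [1,2.8,3.45,0,0,0,0],
  [1,2.8,3.45,0,0,0,0],
  [1,2.8,3.45,0,0,0,0],
])

```text
clock: 1.3
position: [366.2, 165.5, 362.2]
ee_rot: [0.973, -0.231, -0.0, -0.0]
contact_force: [1.8, 0.7, -0.5]
gripper_width: 85.4
```

Request:
servo_tool([
  [1,2.8,3.45,0,0,0,0],
  [1,2.8,3.45,0,0,0,0],
  [1,2.8,3.45,0,0,0,0],
  [1,2.8,3.45,0,0,0,0],
  [1,2.8,3.45,0,0,0,0],
  [1,2.8,3.45,0,0,0,0],
  [1,2.8,3.45,0,0,0,0],
  [1,2.8,3.45,0,0,0,0],
  [1,2.8,3.45,0,0,0,0],
  [1,0,0,0,0,0,8],
  [1,0,0,0,0,0,8],
  [1,0,0,0,0,0,8],
])

```text
clock: 2.5
position: [451.5, -223.8, 361.5]
ee_rot: [0.902, -0.432, -0.001, 0.0]
contact_force: [-0.1, 0.3, 0.1]
gripper_width: 85.4
```

Request:
servo_tool([
  [1,0,0,0,0,0,8],
  [1,0,0,0,0,0,8],
  [1,0,0,0,0,0,8],
  [1,0,0,0,0,0,8],
  [1,0,0,0,0,0,8],
  [1,0,0,0,0,0,8],
  [1,0,0,0,0,0,8],
  [1,0,0,0,0,0,8],
  [1,0,0,0,0,0,8],
  [1,0,0,0,0,0,8],
  [1,0,0,0,0,0,8],
  [1,0,0,0,0,0,8],
])

```text
clock: 3.7
position: [451.6, -223.1, 361.8]
ee_rot: [-0.283, 0.959, 0.0, -0.0]
contact_force: [0.3, -0.1, 0.1]
gripper_width: 85.7
```

Request:
servo_tool([
  [1,0,0,0,0,0,8],
  [1,0,0,0,0,0,8],
  [1,0,0,0,0,0,8],
  [1,0,0,0,0,0,8],
  [1,0,0,0,0,0,0],
])

```text
clock: 4.2
position: [451.6, -223.1, 361.9]
ee_rot: [-0.011, 1.0, 0.0, -0.0]
contact_force: [0.2, 0.2, -0.4]
gripper_width: 85.2
```

```bash
cat >> h.py <<'E'
def target(ph): # tool z=-a, y=dirn(ph)
    y=dirn(np.radians(ph));z=-a;return R.from_matrix(np.c_[np.cross(y,z),y,z])
def step(st,P,Rt):
    R0=R.from_quat(st["ee_rot"]);rv=np.degrees((R0.inv()*Rt).as_rotvec());return "rotvec(tool,now) deg",rv.round(2),"shift cm in now axes",(R0.inv().apply(P-st["position"])/10).round(2),"in target axes",(Rt.inv().apply(P-st["position"])/10).round(2)
E
python3 - <<'E'
from h import *
from bench import *
s=read_state();print(s["joints"].round(2))
for ph in(-28,152):print(ph,*step(s,PG+75*a,target(ph)))
E
```

```text
[-0.14  0.11 -0.06 -0.   -1.4  -1.41]
-28 rotvec(tool,now) deg [-10.46 -28.26  14.9 ] shift cm in now axes [-3.45  0.38  9.66] in target axes [ 1.45 -1.21 10.09]
152 rotvec(tool,now) deg [  40.51  -14.99 -159.53] shift cm in now axes [-3.45  0.38  9.66] in target axes [-1.45  1.21 10.09]
```

Request:
servo_tool([
  [1,0,0,0,-2.09,-5.65,2.98],
  [1,0,0,0,-2.09,-5.65,2.98],
  [1,0,0,0,-2.09,-5.65,2.98],
  [1,0,0,0,-2.09,-5.65,2.98],
  [1,0,0,0,-2.09,-5.65,2.98],
  [1,0.73,-0.6,3.5,0,0,0],
  [1,0.72,-0.61,3.5,0,0,0],
  [1,0,0,3,0,0,0],
  [1,0,0,0,0,0,0],
  [1,0,0,0,0,0,0],
])

```text
clock: 5.2
position: [485.9, -219.0, 266.5]
ee_rot: [0.117, 0.959, 0.092, 0.242]
contact_force: [-0.2, -0.6, 0.5]
gripper_width: 85.7
```

Run:
```python
from h import *
from bench import *
s=read_state();print(s["joints"].round(2),*step(s,PG-2*a,target(-28)))
g=get_image("scene");t=get_image("top")
A=cv2.resize(g["image"][180:330,130:290,::-1],None,fx=2.5,fy=2.5);B=cv2.resize(t["image"][180:330,340:500,::-1],None,fx=2.5,fy=2.5)
cv2.imwrite("pics/pre.png",cv2.convertScaleAbs(np.hstack([A,B]),alpha=1.5))
```

```text
[-0.28  0.06 -0.32 -0.37 -0.76 -1.32] rotvec(tool,now) deg [-0.04 -0.01  0.15] shift cm in now axes [0.06 0.01 7.81] in target axes [0.06 0.01 7.81]
```

View pics/pre.png

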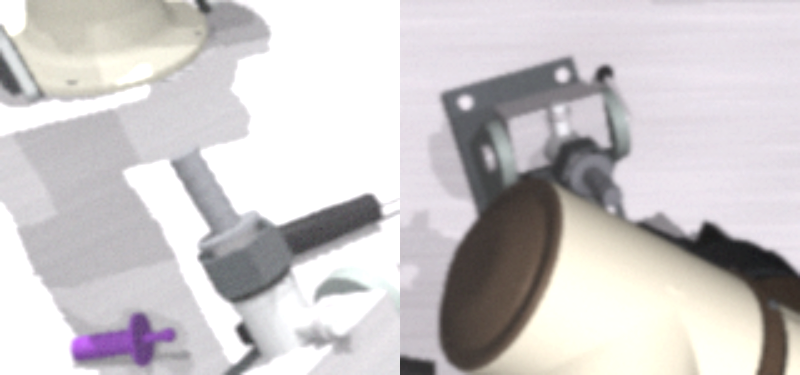

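The view shows the plug and nut untouched, but no gripper beside the knob. I compare where the calibration puts the TCP with where the gripper really appears.

Run:
```python
from h import *
from bench import *
s=read_state();g=get_image("scene");t=get_image("top")
print(s["position"],s["clock"]);
for c in(g,t):
    print(proj(c,[s["position"],PG,[0,0,0],[281,558,242]]).round(0).tolist())
cv2.imwrite("pics/full.png",np.hstack([cv2.resize(x["image"][:,:,::-1],(400,300)) for x in (g,t)]))
print(plane(t,320,478,80),plane(g,168,197,0))
```

```text
[ 486.26430158 -219.23442503  268.22179771] 5.3
[[181.0, 202.0], [212.0, 257.0], [171.0, 196.0], [417.0, 75.0]]
[[436.0, 267.0], [420.0, 253.0], [315.0, 510.0], [-21.0, 399.0]]
[ 89.97312643 -12.10326397  80.        ] [-1.86629273 -6.46578275  0.        ]
```

View pics/full.png

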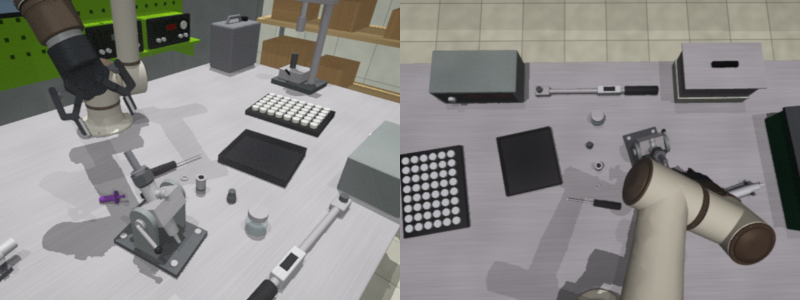

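Full views: the fingers straddle the knob axis, with their mid-tip at scene (180,198). The projected TCP is (181,202), so they agree. I descend along the axis and close.

Request:
servo_tool([
  [1,0.06,0,2.5,0,0,0],
  [1,0,0,2.5,0,0,0],
  [1,0,0,1.5,0,0,0],
  [1,0,0,1.3,0,0,0],
  [1,0,0,0,0,0,0],
  [0,0,0,0,0,0,0],
  [0,0,0,0,0,0,0],
  [0,0,0,0,0,0,0],
  [0,0,0,0,0,0,0],
  [0,0,0,0,0,0,0],
  [0,0,0,0,0,0,0],
  [0,0,0,0,0,0,0],
])

```text
clock: 6.6
position: [523.1, -208.9, 199.2]
ee_rot: [0.117, 0.959, 0.093, 0.242]
contact_force: [-1.4, 2.9, 4.8]
gripper_width: 14.6
```

Request:
servo_tool([
  [0,0,0,-0.5,0,0,0],
  [0,0,0,-0.5,0,0,0],
  [0,0,0,-1,0,0,0],
  [0,0,0,-1,0,0,0],
  [0,0,0,-1.5,0,0,0],
  [0,0,0,-2,0,0,0],
  [0,0,0,-3,0,0,0],
  [0,0,0,-3,0,0,0],
  [0,0,0,0,0,0,0],
])

```text
clock: 7.5
position: [462.2, -226.0, 313.0]
ee_rot: [0.117, 0.958, 0.09, 0.247]
contact_force: [0.2, -0.0, 0.2]
gripper_width: 14.6
```

Run:
```python
from h import *
from bench import *
s=read_state();print(s["joints"].round(2),s["gripper_width"],s["contact_force"],s["position"])
g=get_image("scene");t=get_image("top");pickle.dump({"scene":g,"top":t},open("img1.pkl","wb"))
A=cv2.resize(g["image"][150:310,100:260,::-1],None,fx=2.5,fy=2.5);B=cv2.resize(t["image"][200:280,370:450,::-1],None,fx=5,fy=5)
cv2.imwrite("pics/pull.png",cv2.convertScaleAbs(np.hstack([A,B]),alpha=1.5))
# move to tray: world position over tray with tool down, current yaw kept
tc=np.array([548,237.4]);print("tray rel",tc-s["position"][:2])
```

```text
[-0.31 -0.01 -0.28 -0.35 -0.86 -1.34] 14.587543620455017 [ 0.22854156 -0.02417166  0.24998938] [ 462.24471536 -226.0144685   312.97184417]
tray rel [ 85.75528464 463.4144685 ]
```

View pics/pull.png

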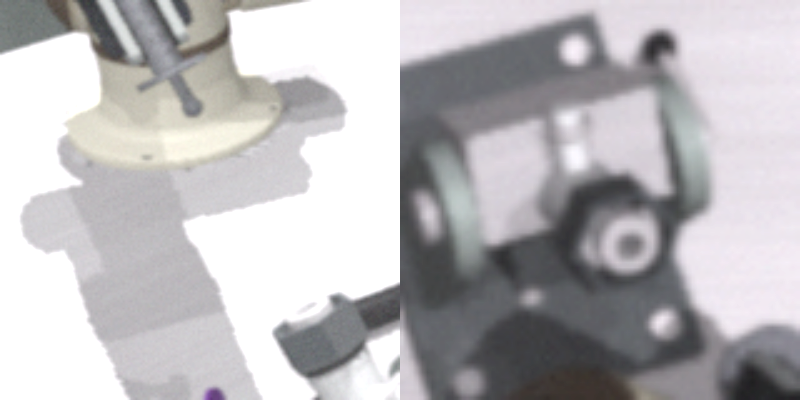

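The plug is out and held in the jaws, hanging at scene (165,180). The stem bore is open at top (415.5,248.5) and the nut is unmoved. Next I take the plug to the tray.

Run:
```python
from h import *
from bench import *
s=read_state()
print(*step(s,np.array([560,285.6,200]),target(-28)))
print("down 15cm:",(target(-28).inv().apply([0,0,-15.])).round(2))
d=pickle.load(open("img1.pkl","rb"))
print("stem pred",proj(d["scene"],O+27*a).round(1),proj(d["top"],O+27*a).round(1),"obs (222.4,274.4),(415.2,248.2)",tri((d["scene"],d["top"]),((222.4,274.4),(415.2,248.2))),O+27*a)
# tray rim centre from both views: black mask in scene
m=pickle.load(open("img0.pkl","rb"))["scene"]
im=m["image"].max(2);mask=((im<60)*255).astype(np.uint8);mask[:, :340]=0;mask[:205]=0;mask[300:]=0;mask[:,495:]=0
c=max(cv2.findContours(mask,0,2)[0],key=cv2.contourArea);q=cv2.approxPolyDP(cv2.convexHull(c),6,True)[:,0];print(q.tolist(),[plane(m,*p,28).round(0).tolist() for p in q])
```

```text
rotvec(tool,now) deg [-0.04  0.21  0.  ] shift cm in now axes [10.27 47.98 20.25] in target axes [10.2  47.97 20.32]
down 15cm: [ 6.62 -3.52 12.99]
stem pred [[221.4 274.5]] [[415.5 248.7]] obs (222.4,274.4),(415.2,248.2) (array([ 535.38177862, -205.72357858,  178.98607531]), [np.float64(0.10598181325083007), np.float64(0.10598181325079999)]) [ 534.42869658 -206.47597631  178.64936491]
[[350, 249], [393, 208], [489, 237], [455, 299], [352, 259]] [[471.0, 118.0, 28.0], [431.0, 305.0, 28.0], [636.0, 353.0, 28.0], [689.0, 137.0, 28.0], [495.0, 96.0, 28.0]]
```

Request:
servo_tool([
  [0,0.85,4,1.69,0,0,0],
  [0,0.85,4,1.69,0,0,0],
  [0,0.85,4,1.69,0,0,0],
  [0,0.85,4,1.69,0,0,0],
  [0,0.85,4,1.69,0,0,0],
  [0,0.85,4,1.69,0,0,0],
  [0,0.85,4,1.69,0,0,0],
  [0,0.85,4,1.69,0,0,0],
  [0,0.85,4,1.69,0,0,0],
  [0,0.85,4,1.69,0,0,0],
  [0,0.85,4,1.69,0,0,0],
  [0,0.85,4,1.69,0,0,0],
])

```text
clock: 8.8
position: [569.3, 280.1, 212.9]
ee_rot: [0.111, 0.964, 0.094, 0.221]
contact_force: [1.0, -0.3, 0.0]
gripper_width: 14.3
```

Request:
servo_tool([
  [0,1.32,-0.7,2.6,0,0,0],
  [0,1.32,-0.7,2.6,0,0,0],
  [0,1.32,-0.7,2.6,0,0,0],
  [0,1.32,-0.7,2.6,0,0,0],
  [0,0,0,0,0,0,0],
])

```text
clock: 9.3
position: [580.2, 269.7, 119.1]
ee_rot: [0.102, 0.973, 0.096, 0.182]
contact_force: [-1.0, -0.3, -0.9]
gripper_width: 14.3
```

Run:
```python
from h import *
from bench import *
s=read_state();Q=R.from_quat(s["ee_rot"])
z=Q.as_matrix()[:,2];print(s["joints"].round(2),z.round(3),np.degrees(np.arccos(-z[2])))
dn=np.array([0,0,-1.]);ax=np.cross(z,dn);ang=np.arcsin(np.linalg.norm(ax));rv=ax/np.linalg.norm(ax)*np.degrees(ang)
print("untilt rotvec tool",Q.inv().apply(rv).round(2))
tip=s["position"]+45*z;print("bulb",tip.round(0))
print("to target in now axes",Q.inv().apply(np.array([582,291,10.])-tip).round(1))
```

```text
[ 0.69  0.37 -0.65  0.66 -0.2  -3.1 ] [ 0.374  0.149 -0.915] 23.729164068691112
untilt rotvec tool [13.17 19.74  0.  ]
bulb [597. 276.  78.]
to target in now axes [39.9 -3.6 58.8]
```

Request:
servo_tool([
  [0,0,0,0,3.29,4.94,0],
  [0,0,0,0,3.29,4.94,0],
  [0,0,0,0,3.29,4.94,0],
  [0,0,0,0,3.29,4.94,0],
  [0,0,0,0,0,0,-8],
  [0,0,0,0,0,0,-8],
  [0,0,0,0,0,0,-8],
  [0,0,0,0,0,0,-8],
  [0,0,0,0,0,0,-8],
  [0,0,0,0,0,0,0],
])

```text
clock: 10.3
position: [589.7, 264.6, 127.2]
ee_rot: [-0.236, 0.971, -0.004, 0.037]
contact_force: [-0.5, 0.1, -0.7]
gripper_width: 14.4
```

Run:
```python
from h import *
from bench import *
s=read_state();Q=R.from_quat(s["ee_rot"]);p=s["position"]
z=Q.as_matrix()[:,2];print(s["joints"].round(2),p,z.round(3),"y",Q.as_matrix()[:,1].round(2))
# target: tool z tilted 15deg so tip is toward base; knob leans outward along tray x (az 12.4)
u=np.array([np.cos(.216),np.sin(.216),0]);zt=-np.cos(.26)*np.array([0,0,1])-np.sin(.26)*u
ax=np.cross(z,zt);rv=Q.inv().apply(ax/np.linalg.norm(ax)*np.degrees(np.arcsin(np.linalg.norm(ax))));print("rv",rv.round(2))
Q2=Q*R.from_rotvec(np.radians(rv))
B=np.array([548,237.4,9])-40*u+45*np.array([-.215,.977,0]);T=B-45*zt;print(B,T,"pre shift cm",(Q2.inv().apply(T+[0,0,50]-p)/10).round(2),"down5",Q2.inv().apply([0,0,-5.]).round(2))
```

```text
[ 0.69  0.48 -0.16  0.05 -0.86 -1.82] [589.72682653 264.60076314 127.19736934] [ 0.075  0.01  -0.997] y [-0.46  0.89 -0.03]
rv [-5.29 18.46  0.  ]
[499.25449767 272.79202809   9.        ] [510.55429726 275.27146548  52.48754902] pre shift cm [5.69 4.35 4.32] down5 [-1.24 -0.33  4.83]
```

Request:
servo_tool([
  [0,0,0,0,-1.76,6.15,0],
  [0,0,0,0,-1.76,6.15,0],
  [0,0,0,0,-1.76,6.15,0],
  [0,1.9,1.45,1.44,0,0,0],
  [0,1.9,1.45,1.44,0,0,0],
  [0,1.9,1.45,1.44,0,0,0],
  [0,0,0,0,0,0,0],
  [0,-0.62,-0.16,2.41,0,0,0],
  [0,-0.62,-0.16,2.41,0,0,0],
  [0,0,0,0,0,0,0],
  [0,0,0,0,0,0,0],
])

```text
clock: 11.4
position: [511.2, 275.1, 52.5]
ee_rot: [-0.234, 0.964, 0.002, -0.13]
contact_force: [0.9, -0.1, 0.9]
gripper_width: 14.3
```

Request:
servo_tool([
  [0.5,0,0,0,0,0,0],
  [0.5,0,0,0,0,0,0],
  [0.5,0,0,0,0,0,0],
  [0.5,0,0,-1,0,0,0],
  [0.5,0,0,-3,0,0,0],
  [0.5,0,0,-5,0,0,0],
  [1,0,0,-5,0,0,0],
  [1,0,0,-5,0,0,0],
  [1,0,0,-5,0,0,0],
  [1,0,0,-2,0,0,0],
  [1,0,0,0,0,0,0],
])

```text
clock: 12.5
position: [577.7, 289.7, 308.7]
ee_rot: [-0.234, 0.964, 0.004, -0.125]
contact_force: [0.7, 0.6, -0.4]
gripper_width: 85.4
```

Run:
```python
from h import *
from bench import *
s=read_state();p=s["position"];Q=R.from_quat(s["ee_rot"]);print(s["joints"].round(2),p)
g=get_image("scene");t=get_image("top");pickle.dump({"scene":g,"top":t},open("img2.pkl","wb"))
A=cv2.resize(g["image"][190:310,340:500,::-1],(400,300));B=cv2.resize(t["image"][195:320,145:311,::-1],(400,300))
cv2.imwrite("pics/tray.png",cv2.convertScaleAbs(np.hstack([A,B]),alpha=2.5))
# back to hover (451.6,-223,362) tool down? rotate to vertical with y matching earlier
H=R.from_quat([-0.011,1,0,0]);print("rv to H",np.degrees((Q.inv()*H).as_rotvec()).round(2))
print("shift now axes",(Q.inv().apply(np.array([451.6,-223,362])-p)/10).round(2))
print(*step(dict(position=np.array([451.6,-223,362]),ee_rot=H.as_quat()),O+85*a,target(-28)))
```

```text
[ 0.66  0.52  0.41 -0.11 -1.68 -1.76] [577.69574464 289.68796189 308.67183912]
rv to H [  0.64 -14.47  25.89]
shift now axes [ 35.3  -39.62   0.48]
rotvec(tool,now) deg [-10.47 -28.21  14.91] shift cm in now axes [-5.49  0.83 13.31] in target axes [ 1.46 -1.23 14.3 ]
```

View pics/tray.png

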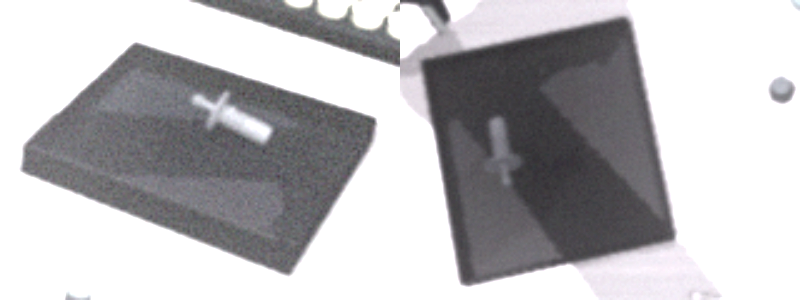

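The plug lies in the tray's left half, at top crop (500,150), well away from the right half where the nut will go. I return to the injector.

Request:
servo_tool([
  [1,2.94,-3.3,0.04,0,0,0],
  [1,2.94,-3.3,0.04,0,0,0],
  [1,2.94,-3.3,0.04,0,0,0],
  [1,2.94,-3.3,0.04,0,0,0],
  [1,2.94,-3.3,0.04,0,0,0],
  [1,2.94,-3.3,0.04,0,0,0],
  [1,2.94,-3.3,0.04,0,0,0],
  [1,2.94,-3.3,0.04,0,0,0],
  [1,2.94,-3.3,0.04,0,0,0],
  [1,2.94,-3.3,0.04,0,0,0],
  [1,2.94,-3.3,0.04,0,0,0],
  [1,2.94,-3.3,0.04,0,0,0],
])

```text
clock: 13.8
position: [449.0, -224.1, 359.2]
ee_rot: [-0.234, 0.963, 0.003, -0.131]
contact_force: [1.4, 0.5, 0.2]
gripper_width: 85.3
```

Request:
servo_tool([
  [1,0,0,0,0.16,-3.62,6.47],
  [1,0,0,0,0.16,-3.62,6.47],
  [1,0,0,0,0.16,-3.62,6.47],
  [1,0,0,0,0.16,-3.62,6.47],
  [1,0,0,0,-2.09,-5.65,2.98],
  [1,0,0,0,-2.09,-5.65,2.98],
  [1,0,0,0,-2.09,-5.65,2.98],
  [1,0,0,0,-2.09,-5.65,2.98],
  [1,0,0,0,-2.09,-5.65,2.98],
  [1,0,0,0,0,0,0],
  [1,0,0,0,0,0,0],
])

```text
clock: 14.9
position: [449.8, -222.9, 359.4]
ee_rot: [0.117, 0.96, 0.09, 0.237]
contact_force: [0.7, -0.4, 0.4]
gripper_width: 85.6
```

Run:
```python
from h import *
from bench import *
s=read_state();print(s["joints"].round(2),s["position"],*step(s,O+a*85+[.9,.7,.3],target(-28)))
```

```text
[-0.3  -0.06 -0.22 -0.31 -0.98 -1.4 ] [ 449.76295565 -222.91289192  359.44350668] rotvec(tool,now) deg [-0.42 -0.53  0.13] shift cm in now axes [ 0.98 -0.95 14.21] in target axes [ 1.11 -1.05 14.19]
```

Request:
servo_tool([
  [1,0.5,-0.5,4,-0.42,-0.53,0],
  [1,0.6,-0.54,4,0,0,0],
  [1,0,0,4,0,0,0],
  [1,0,0,2.2,0,0,0],
  [1,0,0,0,0,0,0],
  [1,0,0,0,0,0,0],
])

```text
clock: 15.5
position: [508.8, -212.6, 229.8]
ee_rot: [0.116, 0.959, 0.093, 0.242]
contact_force: [-0.6, -0.5, 0.4]
gripper_width: 85.5
```

Run:
```python
from h import *
from bench import *
s=read_state();print(s["joints"].round(2),s["position"],*step(s,O+a*3+[.9,.7,.3],target(-28)))
```

```text
[-0.25  0.12 -0.34 -0.39 -0.67 -1.31] [ 508.78640904 -212.64116386  229.76970511] rotvec(tool,now) deg [0.04 0.03 0.23] shift cm in now axes [ 0.16 -0.06  8.17] in target axes [ 0.16 -0.06  8.17]
```

Request:
servo_tool([
  [1,0.16,-0.06,2.5,0,0,0],
  [1,0,0,2.5,0,0,0],
  [1,0,0,1.6,0,0,0],
  [1,0,0,1.55,0,0,0],
  [1,0,0,0,0,0,0],
  [0,0,0,0,0,0,0],
  [0,0,0,0,0,0,0],
  [0,0,0,0,0,0,0],
  [0,0,0,0,0,0,0],
  [0,0,0,0,0,0,0],
  [0,0,0,0,0,0,0],
])

```text
clock: 16.6
position: [546.6, -202.4, 160.2]
ee_rot: [0.116, 0.958, 0.093, 0.244]
contact_force: [-2.8, 3.8, 6.6]
gripper_width: 38.9
```

Run:
```python
from h import *
from bench import *
s=read_state();print(s["joints"].round(2),s["position"],s["contact_force"],s["wrist_torque"],*step(s,O+a*3+[.9,.7,.3],target(-28)))
```

```text
[-0.22  0.26 -0.35 -0.46 -0.53 -1.24] [ 546.64747954 -202.42151182  160.199866  ] [-2.84827555  3.76375819  6.5594682 ] [1.11297969 0.77159418 0.80553112] rotvec(tool,now) deg [0.14 0.22 0.17] shift cm in now axes [ 0.05 -0.09  0.19] in target axes [ 0.05 -0.09  0.19]
```

The jaws sit on the flats: the width reads 38.9, with the same offset as on the knob. Now the hard anticlockwise twist (tool −z).

Request:
servo_tool([
  [0,0,0,0,0,0,-8.5],
  [0,0,0,0,0,0,-8.5],
  [0,0,0,0,0,0,-8.5],
  [0,0,0,0,0,0,-8.5],
  [0,0,0,0,0,0,-8.5],
  [0,0,0,0,0,0,-8.5],
  [0,0,0,0,0,0,0],
])

```text
clock: 17.3
position: [546.7, -202.4, 160.5]
ee_rot: [-0.309, 0.915, -0.021, 0.26]
contact_force: [-4.0, 5.0, 7.3]
gripper_width: 39.4
```

Run:
```python
from h import *
from bench import *
s=read_state();print(s["joints"].round(2),s["position"],s["contact_force"],s["wrist_torque"],s["gripper_width"],*step(s,O+a*3+[.9,.7,.3],target(-28)))
```

```text
[-0.22  0.26 -0.35 -0.46 -0.53 -0.35] [ 546.65027173 -202.39383707  160.53524899] [-4.04573734  5.04022694  7.32405148] [1.19677888 0.90205837 0.77980532] 39.43507067983362 rotvec(tool,now) deg [2.000e-02 2.900e-01 5.132e+01] shift cm in now axes [ 0.12 -0.01  0.21] in target axes [ 0.06 -0.1   0.22]
```

Request:
servo_tool([
  [0,0,0,0,0,0,-8.5],
  [0,0,0,0,0,0,-8.5],
  [0,0,0,0,0,0,-8.5],
  [0,0,0,0,0,0,-8.5],
  [0,0,0,0,0,0,-8.5],
  [0,0,0,0,0,0,-8.5],
  [0,0,0,0,0,0,-8.5],
  [0,0,0,0,0,0,-8.5],
  [0,0,0,0,0,0,-8.5],
  [0,0,0,0,0,0,-8.5],
  [0,0,0,0,0,0,-3.5],
  [0,0,0,0,0,0,0],
])

```text
clock: 18.5
position: [546.5, -202.3, 160.6]
ee_rot: [0.859, -0.44, 0.196, -0.172]
contact_force: [-3.2, 5.2, 7.0]
gripper_width: 38.9
```

Run:
```python
from h import *
from bench import *
s=read_state();print(s["joints"].round(2),s["position"],s["contact_force"],s["wrist_torque"],s["gripper_width"],*step(s,O+a*3+[.9,.7,.3],target(-28)))
```

```text
[-0.22  0.25 -0.35 -0.46 -0.53  1.19] [ 546.54769562 -202.25453163  160.58291059] [-3.20006923  5.24272782  7.01535172] [1.31363829 0.91048683 0.89893411] 38.91133162619846 rotvec(tool,now) deg [ -0.2    0.29 139.73] shift cm in now axes [0.03 0.12 0.22] in target axes [ 0.05 -0.11  0.22]
```

Request:
servo_tool([
  [0,0,0,0,0,0,-5],
  [0,0,0,0,0,0,-4.5],
  [0,0,0,0,0,0,0],
  [0,0,0,-0.3,0,0,0],
  [0,0,0,-0.3,0,0,0],
  [0,0,0,-0.4,0,0,0],
  [0,0,0,0,0,0,0],
])

```text
clock: 19.2
position: [541.2, -203.4, 167.4]
ee_rot: [0.893, -0.368, 0.209, -0.155]
contact_force: [-0.6, 6.9, 1.3]
gripper_width: 39.3
```

Run:
```python
from h import *
from bench import *
s=read_state();print(s["joints"].round(2),s["position"],s["contact_force"],s["wrist_torque"],s["gripper_width"],*step(s,O+a*3+[.9,.7,.3],target(-28)))
```

```text
[-0.22  0.24 -0.35 -0.45 -0.55  1.35] [ 541.21210719 -203.39793635  167.40566723] [-0.57665495  6.94663928  1.32053197] [1.27149508 0.79206108 0.84749247] 39.31968447161336 rotvec(tool,now) deg [-7.0000e-02  2.0000e-01  1.4912e+02] shift cm in now axes [0.09 0.02 1.09] in target axes [-0.07 -0.06  1.09]
```

Request:
servo_tool([
  [0,0,0,-0.5,0,0,0],
  [0,0,0,-1,0,0,0],
  [0,0,0,-1.5,0,0,0],
  [0,0,0,-2,0,0,0],
  [0,0,0,-3,0,0,0],
  [0,0,0,-3,0,0,0],
  [0,0,0,-3,0,0,0],
  [0,0,0,-3,0,0,0],
  [0,0,0,0,0,0,0],
])

```text
clock: 20.1
position: [458.3, -226.8, 320.4]
ee_rot: [0.892, -0.368, 0.215, -0.153]
contact_force: [0.8, -0.2, -1.2]
gripper_width: 38.8
```

Run:
```python
from h import *
from bench import *
s=read_state();p=s["position"];Q=R.from_quat(s["ee_rot"]);print(s["joints"].round(2),p,s["contact_force"],s["gripper_width"])
g=get_image("scene");t=get_image("top")
A=cv2.resize(g["image"][120:320,100:300,::-1],(400,400));B=cv2.resize(t["image"][190:310,350:470,::-1],(400,400))
cv2.imwrite("pics/lift.png",cv2.convertScaleAbs(np.hstack([A,B]),alpha=1.6))
z=Q.as_matrix()[:,2];dn=np.array([0,0,-1.]);ax=np.cross(z,dn);rv=Q.inv().apply(ax/np.linalg.norm(ax)*np.degrees(np.arcsin(np.linalg.norm(ax))));print("untilt",rv.round(2))
Q2=Q*R.from_rotvec(np.radians(rv));print("y dir after",Q2.as_matrix()[:,1].round(2))
T=np.array([548,237.4,200])-45*np.array([-.215,.977,0]);print(T,(Q2.inv().apply(T-p)/10).round(2))
```

```text
[-0.31 -0.03 -0.28 -0.35 -0.88  1.26] [ 458.25028769 -226.83085913  320.41238905] [ 0.81760078 -0.24119633 -1.22414149] 38.843417964085845
untilt [-25.94 -16.25   0.  ]
y dir after [-0.71 -0.71  0.  ]
[557.675 193.435 200.   ] [-22.6  -36.8   12.04]
```

View pics/lift.png

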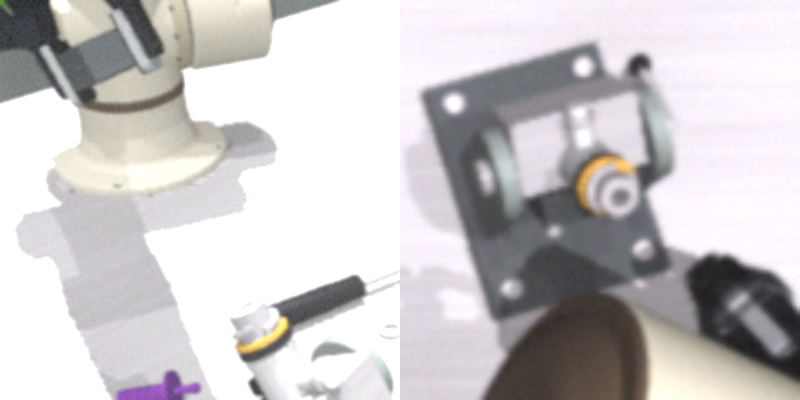

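The nut is off and held between the pads, at scene crop (85,60). The stem with its orange seal is bare. Next I level the tool and carry the nut over the tray.

Request:
servo_tool([
  [0,0,0,0,-6.49,-4.06,0],
  [0,0,0,0,-6.49,-4.06,0],
  [0,0,0,0,-6.49,-4.06,0],
  [0,0,0,0,-6.49,-4.06,0],
  [0,-2.05,-3.35,0.5,0,0,0],
  [0,-2.05,-3.35,0.5,0,0,0],
  [0,-2.05,-3.35,0.5,0,0,0],
  [0,-2.05,-3.35,0.5,0,0,0],
  [0,-2.05,-3.35,0.5,0,0,0],
  [0,-2.05,-3.35,0.5,0,0,0],
  [0,-2.05,-3.35,0.5,0,0,0],
  [0,-2.05,-3.35,0.5,0,0,0],
])

```text
clock: 21.4
position: [530.4, 82.9, 273.4]
ee_rot: [0.925, -0.381, -0.006, 0.0]
contact_force: [0.6, -0.5, -2.2]
gripper_width: 39.2
```

Request:
servo_tool([
  [0,-2.05,-3.35,2,0,0,0],
  [0,-2.05,-3.35,2,0,0,0],
  [0,-2.05,-3.35,2,0,0,0],
  [0,0,0,2,0,0,0],
  [0,0,0,0,0,0,0],
  [0,0,0,0,0,0,0],
])

```text
clock: 22.0
position: [556.7, 195.9, 194.6]
ee_rot: [0.925, -0.381, -0.006, 0.001]
contact_force: [-0.4, -0.1, -1.7]
gripper_width: 38.8
```

Run:
```python
from h import *
from bench import *
s=read_state();p=s["position"];Q=R.from_quat(s["ee_rot"]);M=Q.as_matrix();print(s["joints"].round(2),p,s["gripper_width"],M[:,2].round(3),M[:,1].round(2))
z=M[:,2];ax=np.cross(z,[0,0,-1]);print("untilt",np.degrees(Q.inv().apply(ax)).round(2))
print((Q.inv().apply(np.array([557.7,193.4,100])-p)/10).round(2))
```

```text
[ 0.61  0.37 -0.14 -0.01 -1.07  0.19] [556.67540932 195.85762278 194.5927997 ] 38.835228079660254 [-0.012  0.004 -1.   ] [-0.7  -0.71  0.01]
untilt [ 0.32  0.61 -0.  ]
[0.35 0.05 9.46]
```

Request:
servo_tool([
  [0,0.35,0.05,4,0.32,0.61,0],
  [0,0,0,4,0,0,0],
  [0,0,0,4,0,0,0],
  [0,0,0,3,0,0,0],
  [0,0,0,1.5,0,0,0],
  [0,0,0,0,0,0,0],
  [0,0,0,0,0,0,0],
])

```text
clock: 22.7
position: [560.2, 193.8, 32.1]
ee_rot: [0.925, -0.381, 0.001, -0.002]
contact_force: [-0.0, 0.7, -1.6]
gripper_width: 38.9
```

Request:
servo_tool([
  [0,0,0,0.5,0,0,0],
  [0,0,0,0.4,0,0,0],
  [0,0,0,0.3,0,0,0],
  [0,0,0,0.2,0,0,0],
  [0,0,0,0,0,0,0],
])

```text
clock: 23.2
position: [558.8, 193.8, 16.4]
ee_rot: [0.925, -0.381, 0.0, -0.001]
contact_force: [-0.4, -0.4, -2.4]
gripper_width: 38.9
```

Request:
servo_tool([
  [0,0,0,0.2,0,0,0],
  [0,0,0,0,0,0,0],
])

```text
clock: 23.4
position: [558.8, 193.8, 14.4]
ee_rot: [0.925, -0.381, 0.0, -0.001]
contact_force: [0.7, -0.5, -1.7]
gripper_width: 39.1
```

Request:
servo_tool([
  [0,0,0,0.15,0,0,0],
  [0,0,0,0,0,0,0],
])

```text
clock: 23.6
position: [559.1, 194.0, 13.8]
ee_rot: [0.925, -0.381, 0.001, -0.001]
contact_force: [-1.1, 0.6, 3.3]
gripper_width: 39.4
```

Request:
servo_tool([
  [0.65,0,0,0,0,0,0],
  [0.65,0,0,0,0,0,0],
  [0.65,0,0,0,0,0,0],
  [0.65,0,0,0,0,0,0],
  [0.65,0,0,-1,0,0,0],
  [0.65,0,0,-3,0,0,0],
  [0.65,0,0,-4,0,0,0],
  [0.65,0,0,-5,0,0,0],
  [0.65,0,0,-5,0,0,0],
  [0.65,0,0,-5,0,0,0],
  [0.65,-3,-2,-2,0,0,0],
  [0.65,0,0,0,0,0,0],
])

```text
clock: 24.8
position: [552.5, 231.8, 268.9]
ee_rot: [0.925, -0.379, 0.004, -0.006]
contact_force: [-0.8, -0.7, -1.1]
gripper_width: 55.6
```

Run:
```python
from h import *
from bench import *
s=read_state();print(s["joints"].round(2),s["position"],s["contact_force"])
g=get_image("scene");t=get_image("top")
A=cv2.resize(g["image"][190:310,340:500,::-1],(400,300));B=cv2.resize(t["image"][195:320,145:311,::-1],(400,300))
C=cv2.resize(g["image"][:,:,::-1],(400,300));D=cv2.resize(t["image"][:,:,::-1],(400,300))
cv2.imwrite("pics/end.png",np.vstack([cv2.convertScaleAbs(np.hstack([A,B]),alpha=2.5),np.hstack([C,D])]))
```

```text
[ 0.67  0.32 -0.03  0.   -1.21  0.12] [552.48626053 231.75063519 268.86246762] [-0.78403219 -0.70942097 -1.11962327]
```

View pics/end.png

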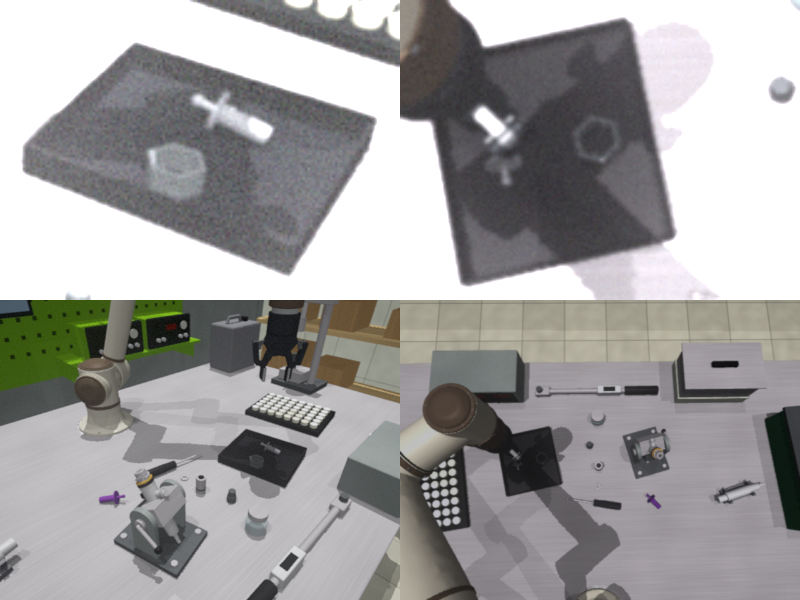

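The nut lies flat in the tray, at top crop (597,138) and scene crop (177,170). The plug lies beside it, the bystanders are where they were, and the gripper is clear. I hand the job in.

```bash
python3 -c "
from bench import *
print(job_done())"
```

```text
the job is handed in; nothing more can be done
None
```

I pulled the plug straight out along the leaning axis and laid it in the tray. Then I gripped the nut on its flats, twisted it anticlockwise about 149° in all, lifted it off along the axis and set it down in the tray. I handed the job in at about 25 s on the robot's clock.

**Last checks:**
- **Nut and plug:** the final pictures show the nut flat in the right half of the tray and the plug lying in the left half.
- **Other things on the bench:** by eye they are where they were. I did not measure their positions again.
- **Robot:** the gripper is clear at z = 269 mm, and the force reading is about 1.5 N, which is noise.

**What did not go as planned:**
- **Carrying the plug:** joint 6 ran to its end stop (−3.1 rad) and the tool lost some of its tilt. I straightened the tool, turned it back and placed the plug with a different lean.
- **Turning the nut:** my first count came to only 140°, so I added 9.5° before lifting.

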